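# Switch on two bench circuits

### The job

On the grey switch box, switch on the two circuits with the red and the blue toggle: push each lever right over from the front (off) to its stop at the back (on, the side with the small green dots). Leave the white toggle off and the yellow toggle on, just as they stand.

Things in the scene. Friction and masses are not known exactly. Their poses are not given: they have to be found in the camera images.
- red_tip (a point): Tip of the red-capped toggle, to be switched on (starts off). Fixed grey box 92x212x50, four toggles in a row, order varies, pivots 46 mm apart. Stick 8 mm thick; cap 24 long, 11-15 across. Pivot 52 mm below the tip along the stick, 58 mm above the worktop; black plate top at 56. z axis: along the stick, up; y: hinge, along the row; x: across the row, its level part pointing to the back (on side).
- white_tip (a point): Tip of the white-capped toggle, same size, axes and hinge as the red one, standing anywhere in the same row. It starts off (leaning to the front) and must stay so.
- blue_tip (a point): Tip of the blue-capped toggle, to be switched on (starts off). Size and axes as the red one. Off: leans 0.5 rad to the front (towards the robot); on: leans 0.5 rad to the back, where a small green dot marks each plate; a stop at either end. No spring: held by friction, about 1 N at the tip or 2.5 N near the plate moves it, and it stays where left. The box is turned at most 15 degrees.
- yellow_tip (a point): Tip of the yellow-capped toggle, same size, axes and hinge as the red one, standing anywhere in the same row. It starts on (leaning to the back) and must stay so.

How it is judged:
At the end, for the whole second after the job is handed in: The red and the blue lever lean to the back by at least 16 degrees past upright (the stop is at 29 degrees); the tips of the white and the yellow lever are within 12 mm of where they started (angle between each of red_tip, blue_tip's own x axis and vertical above 1.85 rad and distance of each of white_tip, yellow_tip from where it was at the start of the episode below 0.012 m); the robot touches nothing.
It fails at once if the white toggle is moved by more than 12 mm at its tip (distance of white_tip from where it was at the start of the episode above 0.012 m).
It fails at once if the yellow toggle is moved by more than 12 mm at its tip (distance of yellow_tip from where it was at the start of the episode above 0.012 m).
It also fails if it takes over 35 s, if anything falls off the work surface, if the arm or the gripper's body presses on something with over 40 N, if the wrist force passes 120 N, or if a joint passes its speed limit or range.

### The arm

A 6-joint arm with a two-finger parallel gripper is mounted at the origin on a cart in front of the work surface, level with it; the furniture and walls round the work are solid. World frame = base frame: x ahead of the robot, y to its left, z up, the work surface at z = 0. Lengths are in m, angles in rad, forces in N, time in s.
With the tool pointing down it reaches from about 0.225 to 0.725 m from the base axis. Payload 3.1 kg.
Tool frame: the origin (TCP) lies at the very end of the fingers, on their centre line; the grasp point (between the pads) lies 19 mm behind it; z points along the fingers, y is the line along which they close (so a half turn about z gives the same grasp; the last joint's range is limited). The gripper opens to 85 mm and grips with 20 to 120 N. Pads are 22 mm wide; open, the fingers measure 114 mm over their backs; the gripper's body (76 mm by 85 mm) begins 54 mm behind the grasp point. The pads swing forward as they close: fully open they stand 13 mm farther back than shut.
Start: joints at [1.174, 0.048, 0.099, 1.622, 0, 1.443], TCP at [0.139, 0.506, 0.231] pointing down, gripper open.
Joint ranges: [-2.91, 2.91], [-0.99, 1.94], [-1.21, 1.42], [-2.12, 2.29], [-1.49, 1.47], [-3.14, 3.14]. Speed limits (rad/s): [2.79, 2.79, 3.14, 3.14, 3.14, 3.14].

### API

Orientations are given as a rotation vector (axis times angle).
In Python, from workcell import sensors, capture, camera_params, env gives the robot as it stands.
- The arm moves only by the shell command python3 -m creep 'ROWS' [FORCE]. ROWS is text: rows parted by semicolons, each of 5 numbers parted by spaces: the shift along the tool's x, y, z in mm, then the turn about the tool's z in degrees, then the closure in counts, from 0 (fully open) to 255 (shut). In form: dx dy dz turn claw; .... A call has 1 to 20 rows; each row is the pose to reach, as a shift and turn from the pose commanded when the call began, along the tool's axes at that moment; what a row does not reach only later rows make up. A row lasts 1/10 s, in which the tool goes at most 50 mm and 8.59 degrees, less where a joint would pass 70% of its speed; a pose out of reach is approached as far as the arm can. A call with a gripper value outside its range is refused whole. The fingers move at their own pace and stop on an object; FORCE is the grip in N (left out, the last holds). Time passes only in rows, so rows that repeat a pose let the fingers close. It gives the time, the measured TCP pose, the force, the opening and the grip force at its end, in the units of the state.
- sensors.observe(): the state, without advancing time (a new reading comes with each control period).
- capture(name): name is "side" or "top"; returns the picture (420x560x3 uint8, red, green, blue); there is no depth.
- camera_params(name): a dict with "fx", "fy", "cx", "cy" (pixels), "k1" (the pictures are not rectified: a ray, as slopes to the right and down, at radius r is drawn at 1 + k1 r^2 times it, then the intrinsics apply), "pose" (4x4, takes a point from camera to world coordinates). Camera axes: x right, y up, looking along -z (the intrinsics and any distortion apply to the point x, -y, -z); pixel columns grow to the right and rows downward; lengths in m; the calibration is good to about 2 mm. A picture is of the moment at which its call begins. camera_params takes no time and is no camera call.
- env.finish_job(): hands the job in; it is judged then, once.
The state is a dict: "time": time; "joint_pos": joint angles; "qvel": joint speeds; "effort": joint torques, N m; "position": TCP position; "orientation": TCP orientation; "force": force on the tool from outside, world axes, zero at the start; "moment": the same for the moment, N m; "grip_width": finger opening in m; "grip_force": force on a finger pad.
Only numpy, scipy, OpenCV 4.12 (cv2) and the standard library are available. Lean on these libraries where they do the work, as an engineer would, in place of code of your own. Each camera call takes 0.05 s, during which the arm holds its last target. There are 200 camera calls.

## Working session

There is one attempt and no reset: what is moved stays moved. The work goes in short steps, Python scripts to look and compute and a shell command to move; the robot and the scene stay as the last step left them, time stands still between calls to the robot, and variables do not carry over. Pictures are saved under pics/ and viewed, at most 10 in all, crops included, and the job is handed in when it is done.

```bash
mkdir -p pics; python3 - <<'E'
from workcell import sensors,capture,camera_params
import cv2,numpy as np
s=sensors.observe();print(s['time'],s['position'],s['orientation'],s['grip_width'])
for n in('side','top'):
    p=camera_params(n);print({k:np.round(v,4).tolist() for k,v in p.items()})
    cv2.imwrite(f'pics/{n}0.png',capture(n)[:,:,::-1])
E
```

```text
0.0 [0.13918928 0.50558221 0.23011308] [-0.42084129 -3.11265521  0.00355702] 0.08553244810931436
{'fx': 408.7716, 'fy': 408.7716, 'cx': 276.2778, 'cy': 210.088, 'k1': 0.0049, 'pose': [[0.9812, 0.0893, -0.1714, 0.3685], [-0.193, 0.4092, -0.8918, -0.6776], [-0.0095, 0.9081, 0.4187, 0.5167], [0.0, 0.0, 0.0, 1.0]]}
{'fx': 450.2596, 'fy': 450.2596, 'cx': 281.0013, 'cy': 200.752, 'k1': -0.1348, 'pose': [[-0.0193, 0.9916, -0.1282, 0.4121], [-0.9996, -0.0215, -0.016, 0.0854], [-0.0187, 0.1278, 0.9916, 1.0639], [0.0, 0.0, 0.0, 1.0]]}
```

View pics/side0.png

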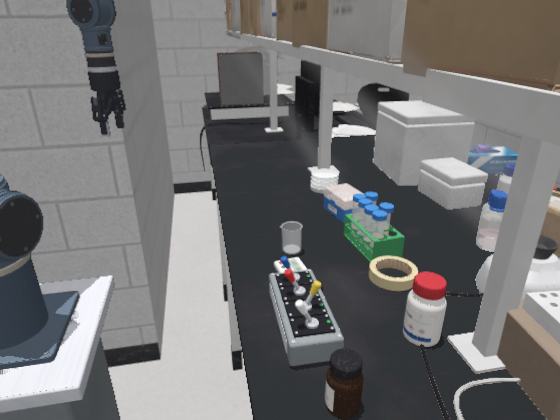

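View pics/top0.png

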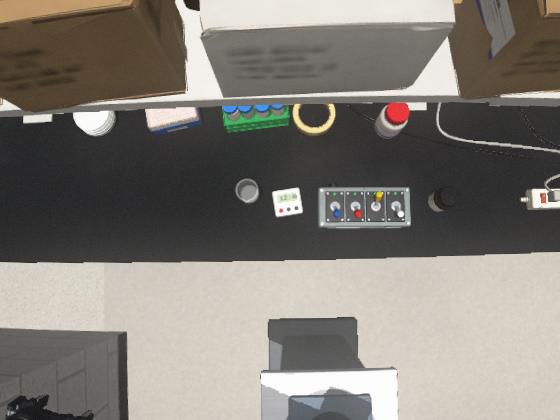

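The side view shows, from far to near: blue (285,262), red (291,273), yellow (315,288) and white (302,308). The top view shows blue (337,214), red (358,214), yellow (378,195) and white (400,214). Blue and red are next to each other, so I can push both at once with one finger each. Next I'll measure the caps.

```bash
cat > h.py <<'E'
import cv2,numpy as np
from workcell import sensors,capture,camera_params
from scipy.spatial.transform import Rotation as R
def ray(n,u,v):
    p=camera_params(n);K=np.array([[p['fx'],0,p['cx']],[0,p['fy'],p['cy']],[0,0,1]])
    a,b=cv2.undistortPoints(np.array([[[u,v]]],float),K,np.array([p['k1'],0,0,0.]))[0,0]
    P=np.array(p['pose']);d=P[:3,:3]@[a,-b,-1];return P[:3,3],d/np.linalg.norm(d)
def onz(n,u,v,z):
    o,d=ray(n,u,v);return o+d*(z-o[2])/d[2]
def cross(u,w):
    (a,d),(b,e)=ray('top',*u),ray('side',*w)
    s=np.linalg.lstsq(np.c_[d,-e],b-a,rcond=None)[0];p,q=a+s[0]*d,b+s[1]*e
    return (p+q)/2,np.linalg.norm(p-q)
RNG={'red':[((0,130,90),(9,255,255)),((172,130,90),(180,255,255))],'blue':[((105,130,60),(128,255,255))],'yellow':[((18,130,90),(33,255,255))],'white':[((0,0,190),(180,40,255))]}
ROI={'top':(322,188,408,225),'side':(270,254,335,330)}
def caps(n):
    im=capture(n);x0,y0,x1,y1=ROI[n];h=cv2.cvtColor(im[y0:y1,x0:x1],cv2.COLOR_RGB2HSV);r={}
    for c,L in RNG.items():
        m=sum(cv2.inRange(h,*map(np.array,l)) for l in L)
        k,_,st,ce=cv2.connectedComponentsWithStats(m)
        if k>1:
            i=1+st[1:,4].argmax();r[c]=(ce[i]+[x0,y0],int(st[i,4]))
    return r
E
python3 - <<'E'
from h import *
t,s=caps('top'),caps('side')
for c in t:
    print(c,t[c],s.get(c),onz('top',*t[c][0],.093).round(4), *(cross(t[c][0],s[c][0]) if c in s else ()))
print(R.from_rotvec(sensors.observe()['orientation']).as_matrix().round(3))
E
```

```text
red (array([357.72727273, 213.27272727]), 44) (array([288.975, 275.1  ]), 80) [ 0.5066 -0.0647  0.093 ] [ 0.50748328 -0.06449373  0.09583275] 0.0023259702334955464
blue (array([336.44444444, 213.08333333]), 36) (array([284.63235294, 261.10294118]), 68) [ 0.508  -0.0185  0.093 ] [ 0.50906548 -0.01824573  0.0973348 ] 0.0029128098130138933
yellow (array([378.32, 195.92]), 50) (array([315.09, 286.97]), 100) [ 0.5436 -0.1115  0.093 ] [ 0.54390555 -0.11091686  0.09669271] 0.0016059603049330055
white (array([375.14, 206.5 ]), 50) (array([296.51533742, 264.01226994]), 163) [ 0.5205 -0.1034  0.093 ] [ 0.51527833 -0.09472708  0.13746506] 0.0005852321191254653
[[-0.964  0.266 -0.001]
 [ 0.266  0.964 -0.001]
 [ 0.    -0.002 -1.   ]]
```

```bash
python3 -m creep '-15 -15 0 0 160; -40 -39 0 -1 160; -65 -64 0 -2 160; -90 -88 0 -4 160; -120 -118 0 -5 160; -150 -147 0 -6 160; -180 -177 0 -7 160; -210 -206 0 -8 160; -240 -236 0 -9 160; -270 -265 0 -10 160; -300 -295 0 -11 160; -330 -324 0 -12 160; -360 -354 0 -13 160; -390 -383 0 -14 160; -415 -408 0 -14 160; -435 -427 0 -14 160; -446 -438 0 -14 160; -450 -442 0 -14 160; -450 -442 0 -14 160; -450 -442 0 -14 160' 20; python3 - <<'E'
from h import *
s=sensors.observe();print(s['position'],R.from_rotvec(s['orientation']).as_matrix().round(3),s['grip_width'])
im=capture('side')[:,:,::-1];cv2.imwrite('pics/s1.png',im)
t=capture('top')[:,:,::-1][170:240,300:430];cv2.imwrite('pics/t1.png',cv2.resize(t,None,fx=5,fy=5,interpolation=2))
E
```

```text
time: 2.2
position: [0.4554, -0.0385, 0.2314]
orientation: [-0.037, -3.141, -0.001]
force: [0.5, 0.8, 0.6]
grip_width: 0.0319
grip_force: 0.0
[ 0.45543079 -0.03846906  0.23141981] [[-1.     0.023 -0.   ]
 [ 0.023  1.     0.001]
 [ 0.     0.001 -1.   ]] 0.03186564273240631
```

View pics/s1.png

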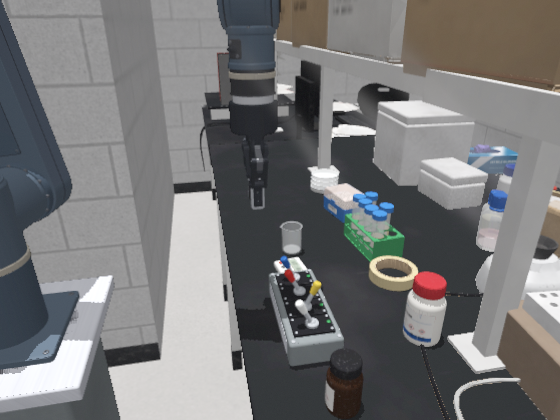

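The gripper is in front of the blue/red pair and clear of everything. Next I'll lower it and push forward.

```bash
python3 -m creep '0 -1 15 0 160; 0 -3 45 0 160; 0 -3 80 0 160; 0 -3 115 0 160; 0 -3 140 0 160; 0 -3 153 0 160; 0 -3 157 0 160; 0 -3 157 0 160; -10 -3 157 0 160; -20 -3 157 0 160; -28 -3 157 0 160; -34 -3 157 0 160; -40 -3 157 0 160; -46 -3 157 0 160; -50 -3 157 0 160; -50 -3 157 0 160'; python3 - <<'E'
from h import *
im=capture('side')[:,:,::-1][200:360,210:400];cv2.imwrite('pics/s2.png',cv2.resize(im,None,fx=3.5,fy=3.5,interpolation=2))
E
```

```text
time: 3.9
position: [0.5067, -0.0439, 0.0743]
orientation: [0.038, 3.14, -0.0]
force: [-1.1, -1.6, 1.6]
grip_width: 0.0321
grip_force: 0.5
```

View pics/s2.png

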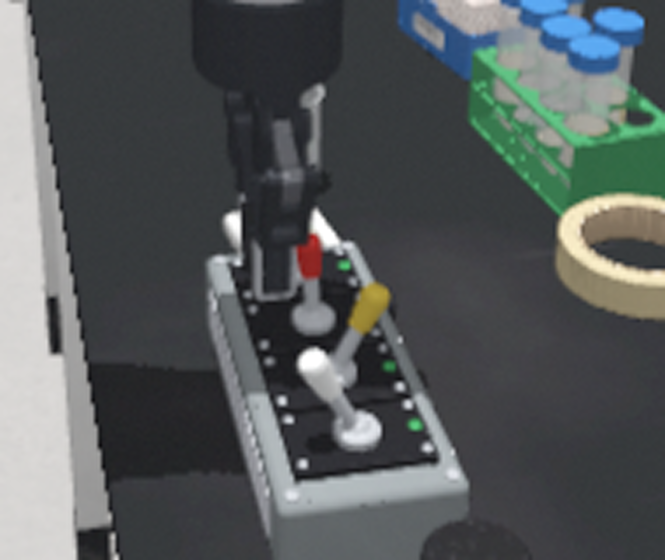

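Red is now about upright and in contact with the finger, and yellow and white haven't moved. I'll keep pushing slowly.

```bash
python3 -m creep '-3 1 0 0 160; -6 1 0 0 160; -9 1 0 0 160; -12 1 0 0 160; -14 1 0 0 160; -14 1 0 0 160'; python3 - <<'E'
from h import *
im=capture('side')[:,:,::-1][200:360,210:400];cv2.imwrite('pics/s3.png',cv2.resize(im,None,fx=3.5,fy=3.5,interpolation=2))
E
```

```text
time: 4.55
position: [0.5196, -0.043, 0.0741]
orientation: [-0.038, -3.14, -0.0]
force: [-3.4, -2.2, 2.8]
grip_width: 0.0318
grip_force: 2.0
```

View pics/s3.png

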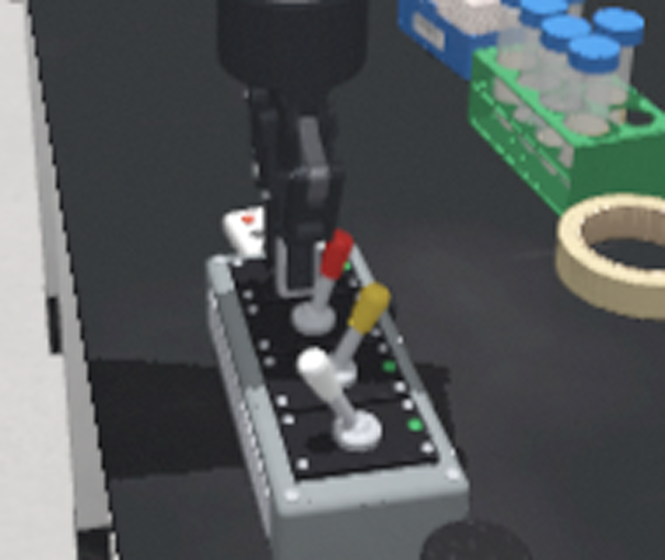

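Red is leaning back, slightly less than yellow. I'll push a few mm further.

```bash
python3 -m creep '-2 0 0 0 160; -4 0 0 0 160; -5 0 0 0 160; -5 0 0 0 160'
```

```text
time: 5.0
position: [0.5239, -0.043, 0.0735]
orientation: [-0.038, -3.139, -0.001]
force: [-5.1, -1.5, 1.6]
grip_width: 0.0319
grip_force: 2.5
```

```bash
python3 -m creep '-1 0 0 0 160; -2 0 0 0 160; -3 0 0 0 160; -3 0 0 0 160' && python3 -m creep '10 0 0 0 160; 30 0 0 0 160; 55 0 0 0 160; 80 0 0 0 160; 85 0 -30 0 160; 85 0 -70 0 160; 85 0 -110 0 160; 85 0 -140 0 160; 85 0 -140 0 160'; python3 - <<'E'
from h import *
t,s=caps('top'),caps('side')
for c in ('red','blue','yellow'):
    print(c,t.get(c),s.get(c), *(cross(t[c][0],s[c][0]) if c in s and c in t else ()))
im=capture('side')[:,:,::-1][200:360,210:400];cv2.imwrite('pics/s4.png',cv2.resize(im,None,fx=3.5,fy=3.5,interpolation=2))
E
```

```text
time: 5.4
position: [0.5244, -0.043, 0.0733]
orientation: [-0.039, -3.134, -0.0]
force: [-9.6, -1.2, 4.3]
grip_width: 0.0318
grip_force: 5.7
time: 6.3
position: [0.4471, -0.0413, 0.2204]
orientation: [0.037, 3.127, -0.002]
force: [-0.3, 0.3, 0.9]
grip_width: 0.0318
grip_force: 0.0
red (array([356.9245283, 195.0754717]), 53) (array([309.70833333, 272.85416667]), 96) [ 0.54699886 -0.06442629  0.09526993] 0.0017031748558053977
blue (array([336.15555556, 195.62222222]), 45) (array([303.67948718, 259.25641026]), 78) [ 0.54692978 -0.01897869  0.09707521] 0.002525821857792658
yellow None (array([314.95049505, 287.12871287]), 101)
```

View pics/s4.png

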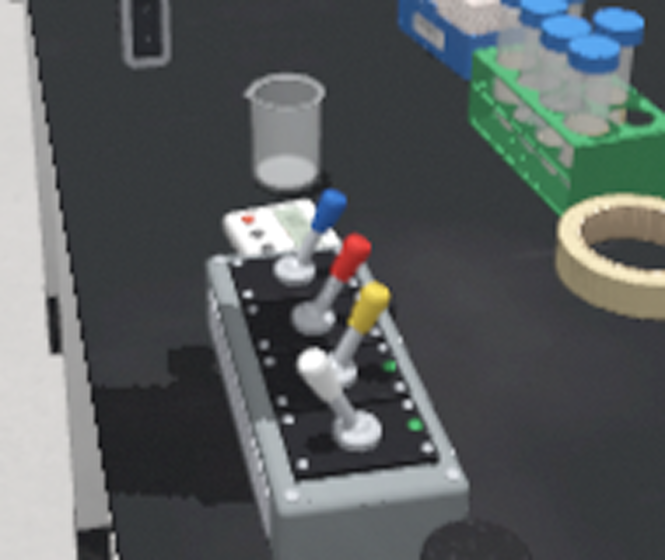

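Blue (330,208 in the crop) and red (350,257) now lean back parallel to yellow. Each cap moved about 39 mm, which is the full throw. Yellow and white are unmoved and the arm is clear, so I'll hand in.

```bash
python3 -c "
from workcell import env
print(env.finish_job())"
```

```text
the job is handed in; nothing more can be done
None
```

The red and blue toggles are switched on and at their back stops, the white (off) and yellow (on) toggles have not visibly moved, and the job is handed in; it returned no verdict.

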